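# Unlock a floor box with the deep T-key

## Robot

A 7-joint arm with a two-finger parallel gripper is mounted at the origin on the work surface. World frame = base frame: x ahead of the robot, y to its left, z up, the work surface at z = 0. Lengths are in m, angles in rad, forces in N, time in s.
With the tool pointing down it reaches from about 0.425 to 0.875 m from the base axis. Payload 4.7 kg.
Tool frame: the origin (TCP) lies midway between the tips of the shut fingers; the grasp point (between the pads) lies 19 mm behind it (r.grip_point_offset is the distance from the TCP to the grasp point, in m); y points along the fingers, z is the direction in which the jaws open and shut, and the axes are right-handed (so a half turn about y gives the same grasp; the last joint's range is limited). The gripper opens to 85 mm and grips with 20 to 120 N. Pads are 22 mm wide; open, the fingers measure 114 mm over their backs; the gripper's body (76 mm by 85 mm) begins 54 mm behind the grasp point. The pads swing forward as they close: fully open they stand 13 mm farther back than shut.
Start: joints at [1.152, 0.321, -0.07, 1.45, 0.023, 1.371, -0.057], TCP at [0.273, -0.59, 0.231] pointing down, gripper open.
Joint ranges: [-2.86, 2.86], [-0.3, 2.09], [-1.38, 1.24], [0.06, 2.45], [-1.56, 4.7], [0.09, 2.05], [-2.69, 2.69]. Speed limits (rad/s): [2.57, 2.57, 3.14, 3.14, 3.14, 3.14, 3.14].

## Interface

Orientations are given as [roll, pitch, yaw] about the fixed x, y, z axes, in that order (R = Rz(yaw) Ry(pitch) Rx(roll)).
In Python, from rig import r, viewer, order gives the robot as it stands. The module is installed in compiled form; this text tells all that it offers.
- The arm moves only by the tool step_arm, never from a script. Its argument "steps" is a list of rows, each a list of 7 numbers: the opening, from 0 (shut) to 1 (fully open), then the shift along the tool's x, y, z in cm, then the turn, a rotation vector about the tool's x, y, z in degrees. A call has 1 to 12 rows; each row is the pose to reach, as a shift and turn from the pose measured when the call began, along the tool's axes at that moment; what a row does not reach only later rows make up. A row lasts 1/12 s, in which the tool goes at most 41.7 mm and 7.16 degrees, less where a joint would pass 70% of its speed; a pose out of reach is approached as far as the arm can. A call with a gripper value outside its range is refused whole. The fingers move at their own pace and stop on an object; "newtons" is the grip in N (left out, the last holds). Time passes only in rows, so rows that repeat a pose let the fingers close. It gives the time, the measured TCP pose, the force and the opening at its end, in the units of the state.
- r.read_state(): the state, without advancing time (a new reading comes with each control period).
- viewer.read_camera(name): name is "scene" or "top"; returns the picture (420x560x3 uint8, blue, green, red); there is no depth.
- viewer.camera_params(name): a dict with "intrinsics" (3x3 intrinsics, pixels), "R" (3x3) and "t" (3): a world point X has camera coordinates R X + t. Camera axes: x right, y down, z forward; pixel columns grow to the right and rows downward; lengths in m; the calibration is good to about 2 mm. A picture is of the moment at which its call begins. camera_params takes no time and is no camera call.
- order.sign_off(): hands the job in, once; it reports no verdict.
The state is a dict: "time": time; "joint_pos": joint angles; "joint_velocities": joint speeds; "effort": joint torques, N m; "ee_pos": TCP position; "tool_rot": TCP orientation; "contact_force": force on the tool from outside, world axes, zero at the start; "wrist_torque": the same for the moment, N m; "grip_width": opening from 0.0 (shut) to 1.0 (fully open).
Only numpy, scipy, OpenCV 4.12 (cv2) and the standard library are available. Lean on these libraries where they do the work, as an engineer would, in place of code of your own. Each camera call takes 0.05 s, during which the arm holds its last target.

## Task

Take the T-key from its holder, lower it down the deep shaft of the grey floor box until its socket drops over the square stem at the bottom, and turn the stem clockwise the full quarter turn to its stop, so that the lid bolt is drawn back. Feel for the square gently, never forcing the key against the box or stem, then draw the key out and stand it upright back in its holder, fully down and let go; leave everything else on the bench alone.

Things in the scene. Friction and masses are not known exactly. Their poses are not given: they have to be found in the camera images.
- stem (a joint): turn of the square stem, rad: 0 = locked, grows CLOCKWISE seen from above, hard stop at 1.57 (a quarter turn). It turns only with torque (about 0.1 N m of friction) and stays where left; there is no spring. The value counts the turn from locked and does not tell which way the flats stand
- bolt (a joint): sliding bolt on the box's top (15 x 50 x 10 mm) that locks the box's lid, m: 0 = locked, 0.025 = drawn back. Driven by the stem (16 mm per rad); do not push it
- floorbox: grey raised-floor service box, fixed to the bench, 150 (own x) x 240 (own y) x 130 mm high, origin under its centre, z up; foot flange 170 x 260 mm. Its top carries the aluminium lid, the bolt and, at own x 0, y +60 mm, the round key shaft: bore 58 mm (12-sided), mouth chamfered 3 mm, 110 mm deep
- shaft_mouth (a point): centre of the key shaft's mouth, at the height of the box's top (130 mm above the bench); axis vertical. Box and stem can be damaged: contact force of the key on them must stay below 60 N, summed over its contact points
- stem_top (a point): centre of the square stem's top, on the shaft's axis, 85 mm below the mouth (45 mm above the bench). Stem 24 mm square, 25 mm high from the shaft's floor, its top 3 mm a round cone 24 to 18 mm wide. Axes: the box's. How the stem's flats stand to the box (up to 0.8 rad either way) is NOT measured: turn the key, pressed on lightly, until it drops over the square
- key: T-key, about 0.35 kg, origin at the centre of its lower end, z up, x along the crossbar. Lower end: block 33.4 mm square, 30 mm high, with a square socket 26.4 mm wide, 18 mm deep, open downwards, flats along the key's x and y. Then a round 13 mm shaft. Crossbar 110 (x) x 16 (y) x 22 mm high, flat-sided, its centre 165 mm above the lower end; grip its middle across the 16 mm
- key_bar (a point): middle of the T-key's crossbar, where it is gripped; axes as the key. The socket has 2.4 mm of play on the stem, less than readings and grip can be off together: if a sweep of turns finds no drop, shift the key sideways a millimetre or two as well
- holder: black key holder, fixed to the bench, 90 x 90 x 85 mm high (foot plate 110 x 110 mm), origin under its centre, z up; round well of 58 mm bore in the middle of its top, mouth chamfered 4 mm, 77 mm deep. The T-key starts standing upright in it
- holder_floor (a point): centre of the floor of the holder's well, 8 mm above the bench, where the key's lower end stands
- screwdriver: screwdriver lying on the bench between box and holder, about 200 mm long. Bystander, origin at the centre of its underside: leave it alone
- nut_tub: small open clear tub 70 x 70 x 35 mm standing between box and holder. Bystander, origin at the centre of its underside: leave it alone
- tape_roll: black roll of tape 90 mm across, 22 mm high, lying flat. Bystander, origin at the centre of its underside: leave it alone
- mug: white mug 90 mm high, 76 mm across. Bystander, origin at the centre of its underside: leave it alone
- spray_can: spray can 52 mm across, 150 mm high. Bystander, origin at the centre of its underside: leave it alone
- meter: black hand-held meter 150 x 75 x 35 mm lying flat. Bystander, origin at the centre of its underside: leave it alone
Not all that is in view belongs to the job. What is shaped like the holder but green or orange is not meant.

How it is judged:
By the outcome, as a careful person would: the job done as asked, in the order asked, and still so for the second after the job is handed in, with the robot touching nothing.
It also fails if it takes over 72 s, if anything falls off the work surface, if the arm or the gripper's body presses on something with over 40 N, if the wrist force passes 120 N, or if a joint passes its speed limit or range.

## Working session

There is one attempt and no reset: what is moved stays moved. The work goes in short steps, Python scripts to look and compute and a tool call to move; the robot and the scene stay as the last step left them, time stands still between calls to the robot, and variables do not carry over. Pictures are saved under pics/ and viewed, and the job is handed in when it is done.

Besides the shell and the picture viewer there is one more tool, called after "Request:" by a JSON object that holds its "fn" and its "kwargs". step_arm: Moves the arm, as the interface text tells. Its arguments: {"type":"object","properties":{"steps":{"type":"array"},"newtons":{"type":"number"}},"required":["steps"]}

```bash
mkdir -p pics; python3 - <<'E'
from rig import r, viewer, order
import cv2
s=r.read_state()
for k,v in s.items(): print(k,v)
print(r.grip_point_offset)
for n in("scene","top"):
    cv2.imwrite(f"pics/{n}0.png",viewer.read_camera(n)); print(viewer.camera_params(n))
E
```

```text
time 0.0
joint_pos [ 1.15211262  0.32184968 -0.07005435  1.45166727  0.02260534  1.37076714
 -0.05689129]
joint_velocities [-0.0008498   0.00186759 -0.00030286  0.00082189  0.00056398  0.00088299
  0.00063666]
effort [-3.82075741e-04 -4.93578494e+01 -3.82431345e-01 -3.14330900e+01
  1.28077253e-02  1.13507576e-02 -9.50981331e-06]
ee_pos [ 0.27232703 -0.58962478  0.2302098 ]
tool_rot [-1.57269812e+00 -1.10841533e-04 -2.70879750e+00]
contact_force [ 0.5813927  -0.23791739 -0.21688499]
wrist_torque [-0.02283228 -0.02193486 -0.01257622]
grip_width 1.0019399415025494
0.0187
{'intrinsics': array([[503.94179034,   0.        , 281.69671105],
       [  0.        , 503.94179034, 213.2446866 ],
       [  0.        ,   0.        ,   1.        ]]), 'R': array([[-0.87020101,  0.49258102, -0.01068317],
       [ 0.31559562,  0.540623  , -0.77982445],
       [-0.37835116, -0.68197559, -0.62590709]]), 't': array([ 0.52005098, -0.01447936,  1.45324809])}
{'intrinsics': array([[475.33178622,   0.        , 275.60557034],
       [  0.        , 475.33178622, 204.85990511],
       [  0.        ,   0.        ,   1.        ]]), 'R': array([[ 0.02392749, -0.9996371 ,  0.01237483],
       [-0.98866922, -0.02549623, -0.14792944],
       [ 0.14819127, -0.00869503, -0.98892049]]), 't': array([-0.09673417,  0.56810177,  1.30379363])}
```

View pics/scene0.png

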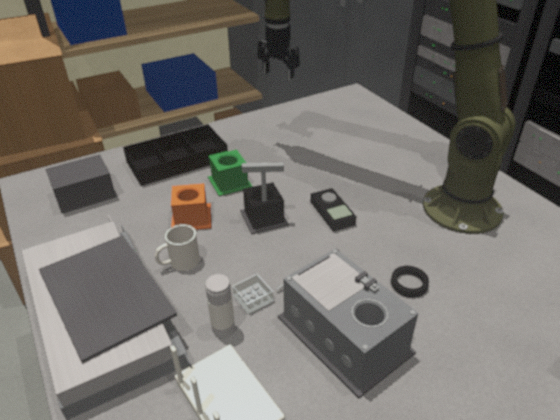

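View pics/top0.png

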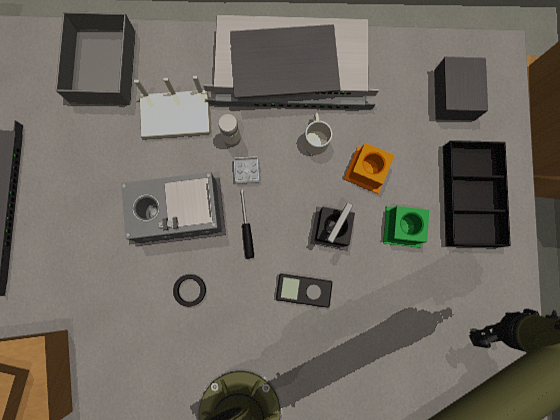

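The scene view shows the key in the black holder, crossbar near (262,168), and the grey box with its mouth near (370,314). In the top view the crossbar is near (341,222) and the mouth near (147,207). I'll zoom in to get exact features.

```bash
python3 - <<'E'
import cv2
t=cv2.imread('pics/top0.png');s=cv2.imread('pics/scene0.png')
cv2.imwrite('pics/a.png',cv2.resize(t[165:255,110:230],None,fx=6,fy=6,interpolation=cv2.INTER_CUBIC))
cv2.imwrite('pics/b.png',cv2.resize(t[190:260,300:380],None,fx=8,fy=8,interpolation=cv2.INTER_CUBIC))
cv2.imwrite('pics/c.png',cv2.resize(s[250:385,270:425],None,fx=4,fy=4,interpolation=cv2.INTER_CUBIC))
cv2.imwrite('pics/d.png',cv2.resize(s[150:240,225:305],None,fx=6,fy=6,interpolation=cv2.INTER_CUBIC))
E
```

```text
(no output)
```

View pics/a.png

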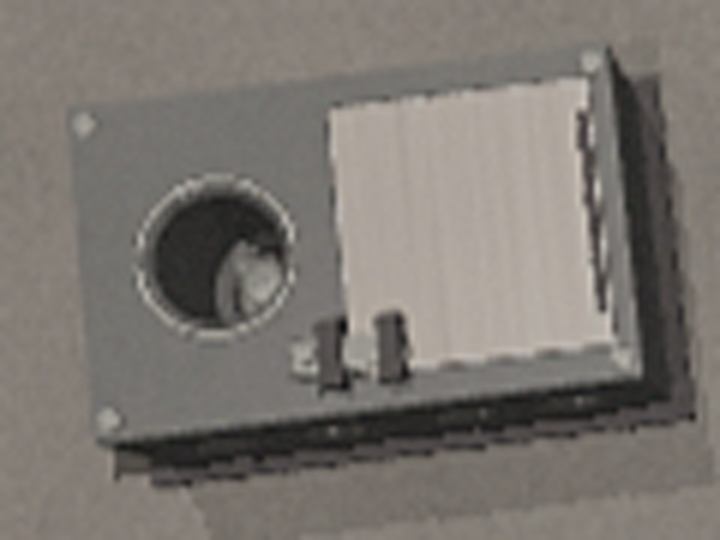

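View pics/b.png

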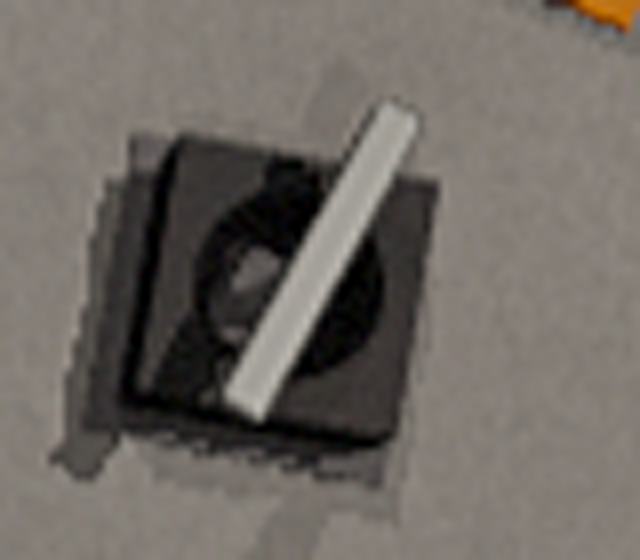

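View pics/c.png

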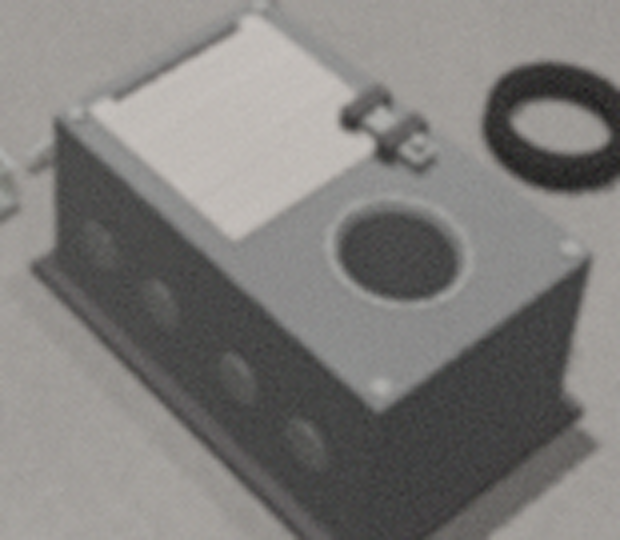

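View pics/d.png

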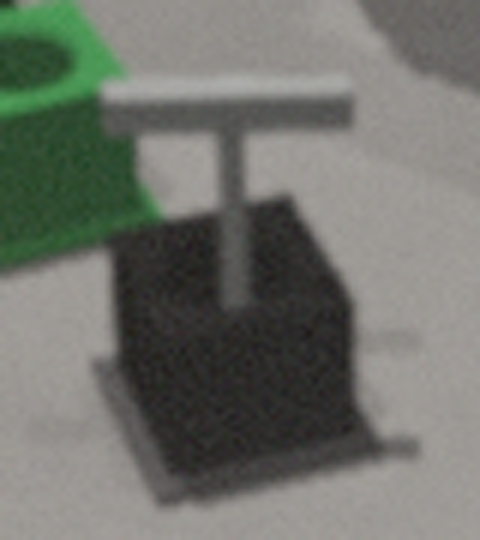

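```bash
cat > h.py <<'E'
import numpy as np
from rig import r, viewer, order
from scipy.spatial.transform import Rotation as Ro
def ray(cam,px,z):
    p=viewer.camera_params(cam);C=-p['R'].T@p['t'];d=p['R'].T@np.linalg.inv(p['intrinsics'])@[px[0],px[1],1]
    return C+d*(z-C[2])/d[2]
def proj(cam,X):
    p=viewer.camera_params(cam);c=p['intrinsics']@(p['R']@np.array(X)+p['t']);return c[:2]/c[2]
def crop(x0,y0,f,pts): return [((x+.5)/f-.5+x0,(y+.5)/f-.5+y0) for x,y in pts]
E
python3 - <<'E'
from h import *
np.set_printoptions(precision=4,suppress=True)
B=[ray('top',p,.13) for p in crop(110,165,6,[(68,105),(100,440),(640,378),(608,48)])]
print('box',*B,'mean',np.mean(B,0)); B=np.array(B)
print('sides',np.linalg.norm(B-np.roll(B,-1,0),axis=1))
C=[ray('scene',p,.13) for p in crop(270,250,4,[(590,255),(380,412),(62,120),(255,8)])]
print('boxs',*C,np.mean(C,0))
print('mouth top',[ray('top',p,.13) for p in crop(110,165,6,[(216,257),(136,257),(296,257),(216,175),(216,341)])])
print('mouth sc',[ray('scene',p,.13) for p in crop(270,250,4,[(399,250),(327,250),(470,250)])])
K=np.array([ray('top',p,.184) for p in crop(300,190,8,[(383,100),(420,122),(262,422),(225,395)])])
print('bar',K,K.mean(0),np.linalg.norm(K-np.roll(K,-1,0),axis=1))
d=K[:2].mean(0)-K[2:].mean(0);print('yaw',np.degrees(np.arctan2(d[1],d[0])))
# scene: top-face ends of bar
S=np.array([ray('scene',p,.184) for p in crop(225,150,6,[(103,88),(352,82)])]);print('scene bar top mid',S,S.mean(0))
Sb=np.array([ray('scene',p,.162) for p in crop(225,150,6,[(105,133),(353,127)])]);print('scene bar bottom front',Sb,Sb.mean(0))
print('well',[ray('top',p,.085) for p in crop(300,190,8,[(289,284),(195,284),(383,284)])])
print('holder corners',[ray('top',p,.085) for p in crop(300,190,8,[(180,135),(440,180),(385,445),(140,400)])])
E
```

```text
box [0.6078 0.3304 0.13  ] [0.46   0.3058 0.13  ] [0.493  0.0725 0.13  ] [0.6399 0.093  0.13  ] mean [0.5502 0.2004 0.13  ]
sides [0.1498 0.2357 0.1484 0.2396]
boxs [0.4644 0.3061 0.13  ] [0.6085 0.3285 0.13  ] [0.643  0.0977 0.13  ] [0.5069 0.0772 0.13  ] [0.5557 0.2024 0.13  ]
mouth top [array([0.5416, 0.2607, 0.13  ]), array([0.5407, 0.2958, 0.13  ]), array([0.5425, 0.2257, 0.13  ]), array([0.5781, 0.2631, 0.13  ]), array([0.5045, 0.2584, 0.13  ])]
mouth sc [array([0.5433, 0.2569, 0.13  ]), array([0.5739, 0.2392, 0.13  ]), array([0.5131, 0.2743, 0.13  ])]
bar [[ 0.5611 -0.2636  0.184 ]
 [ 0.5543 -0.2753  0.184 ]
 [ 0.4579 -0.2257  0.184 ]
 [ 0.4661 -0.2141  0.184 ]] [ 0.5099 -0.2447  0.184 ] [0.0136 0.1084 0.0143 0.1071]
yaw -27.379941010432002
scene bar top mid [[ 0.5613 -0.2712  0.184 ]
 [ 0.4659 -0.2206  0.184 ]] [ 0.5136 -0.2459  0.184 ]
scene bar bottom front [[ 0.5626 -0.2694  0.162 ]
 [ 0.4667 -0.2186  0.162 ]] [ 0.5147 -0.244   0.162 ]
well [array([ 0.5125, -0.2476,  0.085 ]), array([ 0.5117, -0.2154,  0.085 ]), array([ 0.5133, -0.2797,  0.085 ])]
holder corners [array([ 0.5629, -0.2098,  0.085 ]), array([ 0.5496, -0.2992,  0.085 ]), array([ 0.4584, -0.2805,  0.085 ]), array([ 0.4716, -0.1971,  0.085 ])]
```

```bash
cat >> h.py <<'E'
def row(x,y,z,yawdeg,s=None):
    s=s or r.read_state()
    R0=Ro.from_euler('xyz',s['tool_rot']);R1=Ro.from_euler('xyz',[-np.pi/2,0,np.radians(yawdeg)])
    d=R0.inv().apply(np.array([x,y,z])-s['ee_pos'])*100
    return np.round(d,2),np.round(np.degrees((R0.inv()*R1).as_rotvec()),1)
def st():
    s=r.read_state();e=Ro.from_euler('xyz',s['tool_rot']).as_euler('xyz',degrees=True)
    print('t%.2f'%s['time'],np.round(s['ee_pos'],4),np.round(e,2),'F',np.round(s['contact_force'],1),'T',np.round(s['wrist_torque'],2),'g%.3f'%s['grip_width']);return s
E
python3 - <<'E'
from h import *
import cv2
s=st();print(row(.5115,-.2465,.25,-27.6))
print(proj('top',[.542,.259,.045]), proj('top',[.542,.259,.13]))
t=cv2.imread('pics/top0.png')[190:225,130:165].astype(float)
cv2.imwrite('pics/e.png',cv2.resize(np.clip((t-20)*2,0,255).astype('uint8'),None,fx=16,fy=16,interpolation=cv2.INTER_CUBIC))
E
```

```text
t0.10 [ 0.2724 -0.5896  0.2303] [-9.010e+01 -1.000e-02 -1.552e+02] F [-0.4 -0.4  0.9] T [ 0.05 -0.04 -0.03] g1.004
(array([-36.1 ,  -1.93, -21.12]), array([ 1.000e-01, -1.276e+02, -1.000e-01]))
[154.00931658 211.60684139] [146.25285588 207.29049222]
```

View pics/e.png

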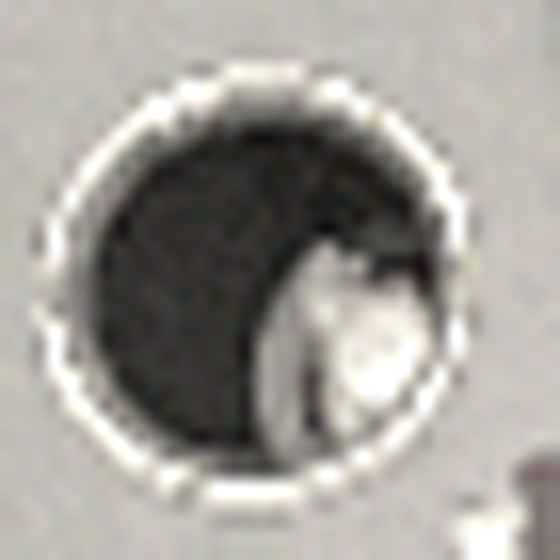

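The bright stem top sits at about (153.2,211.3), against a predicted (154.0,211.6), so the shaft axis is confirmed near (0.542, 0.260). I'm moving above the key now.

Request:
{"fn": "step_arm", "kwargs": {"steps": [[1,0,-3,0,0,0,0],[1,-6,-4,-4,0,-7,0],[1,-10,-4,-6,0,-14,0],[1,-14,-4,-8,0,-21,0],[1,-18,-4,-10.5,0,-28,0],[1,-22,-4,-13,0,-35,0],[1,-26,-4,-15,0,-42,0],[1,-30,-4,-17.5,0,-49,0],[1,-34,-4,-20,0,-56,0],[1,-36.1,-4,-21.1,0,-63,0],[1,-36.1,-4,-21.1,0,-70,0],[1,-36.1,-4,-21.1,0,-77,0]]}}

```text
time: 1.1
ee_pos: [0.5165, -0.2363, 0.2707]
tool_rot: [-1.567, 0.006, -1.345]
contact_force: [0.9, 1.3, 0.4]
grip_width: 1.003
```

```bash
python3 - <<'E'
from h import *
st();print(row(.5115,-.2465,.25,-27.6))
E
```

```text
t1.10 [ 0.5165 -0.2363  0.2707] [-89.8    0.34 -77.07] F [0.9 1.3 0.4] T [ 0.15 -0.03  0.01] g1.003
(array([ 0.9 ,  2.06, -0.73]), array([ -0.3, -49.5,  -0.2]))
```

Request:
{"fn": "step_arm", "kwargs": {"steps": [[1,0.9,0,-0.7,0,-7,0],[1,0.9,0,-0.7,0,-14,0],[1,0.9,0,-0.7,0,-21,0],[1,0.9,0,-0.7,0,-28,0],[1,0.9,0,-0.7,0,-35,0],[1,0.9,0,-0.7,0,-42,0],[1,0.9,0,-0.7,-0.3,-49.5,-0.2],[1,0.9,0.5,-0.7,-0.3,-49.5,-0.2],[1,0.9,2,-0.7,-0.3,-49.5,-0.2],[1,0.9,2,-0.7,-0.3,-49.5,-0.2]]}}

```text
time: 1.93
ee_pos: [0.5102, -0.2459, 0.2476]
tool_rot: [-1.57, 0.005, -0.484]
contact_force: [-0.5, -0.2, -1.0]
grip_width: 1.002
```

```bash
python3 - <<'E'
from h import *
import cv2
st();print(row(.5115,-.2465,.154,-27.6))
cv2.imwrite('pics/s1.png',viewer.read_camera('scene')[90:250,200:340].repeat(4,0).repeat(4,1))
E
```

```text
t1.93 [ 0.5102 -0.2459  0.2476] [-89.94   0.29 -27.74] F [-0.5 -0.2 -1. ] T [-0.01  0.03 -0.02] g1.002
(array([ 0.19,  9.36, -0.  ]), array([-0.1, -0.1, -0.3]))
```

View pics/s1.png

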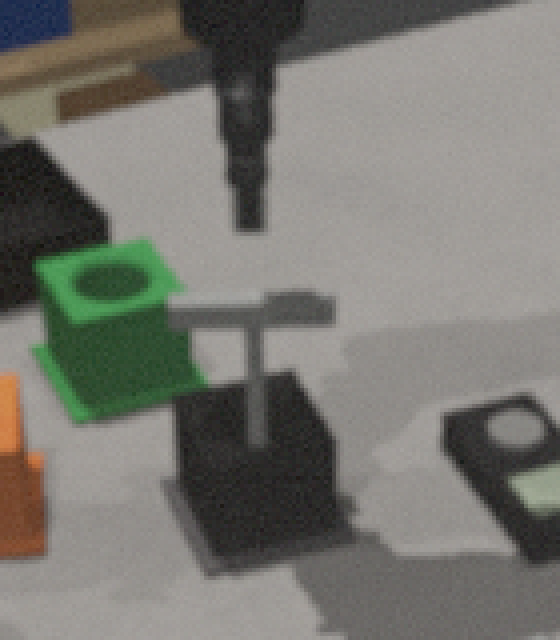

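The closed-side view puts the finger (col ~250) over the key's shaft (col ~255), so the alignment is good. I'll descend and grip.

Request:
{"fn": "step_arm", "kwargs": {"steps": [[1,0.2,3,0,0,0,0],[1,0.2,6,0,0,0,-0.3],[1,0.2,8,0,0,0,-0.3],[1,0.2,9.4,0,0,0,-0.3],[1,0.2,9.4,0,0,0,-0.3],[0.5,0.2,9.4,0,0,0,-0.3],[0.2,0.2,9.4,0,0,0,-0.3],[0,0.2,9.4,0,0,0,-0.3],[0,0.2,9.4,0,0,0,-0.3],[0,0.2,9.4,0,0,0,-0.3],[0,0.2,9.4,0,0,0,-0.3],[0,0.2,9.4,0,0,0,-0.3]], "newtons": 60}}

```text
time: 2.98
ee_pos: [0.5124, -0.2472, 0.1556]
tool_rot: [-1.57, -0.003, -0.484]
contact_force: [-0.3, 0.1, 3.9]
grip_width: 0.175
```

```bash
python3 - <<'E'
from h import *
st()
E
```

```text
t2.98 [ 0.5124 -0.2472  0.1556] [-89.98  -0.15 -27.73] F [-0.3  0.1  3.9] T [-0.13  0.2  -0.01] g0.175
```

Opening 0.175 matches the 16 mm bar. Lifting.

Request:
{"fn": "step_arm", "kwargs": {"steps": [[0,0,0,0,0,0,0],[0,0,-1,0,0,0,0],[0,0,-3,0,0,0,0],[0,0,-5.5,0,0,0,0],[0,0,-8,0,0,0,0],[0,0,-11,0,0,0,0],[0,0,-14,0,0,0,0],[0,0,-16.5,0,0,0,0],[0,0,-16.5,0,0,0,0],[0,0,-16.5,0,0,0,0],[0,0,-16.5,0,0,0,0]]}}

```text
time: 3.9
ee_pos: [0.511, -0.2467, 0.3186]
tool_rot: [-1.57, 0.001, -0.484]
contact_force: [-0.2, -0.6, -4.3]
grip_width: 0.177
```

```bash
python3 - <<'E'
from h import *
import cv2
st();print(row(.542,.26,.315,10))
cv2.imwrite('pics/s2.png',viewer.read_camera('scene')[60:250,180:350].repeat(3,0).repeat(3,1))
cv2.imwrite('pics/t2.png',viewer.read_camera('top')[170:270,280:420].repeat(5,0).repeat(5,1))
E
```

```text
t3.90 [ 0.511  -0.2467  0.3186] [-8.997e+01  5.000e-02 -2.773e+01] F [-0.2 -0.6 -4.3] T [0.06 0.01 0.07] g0.177
(array([-20.84,   0.4 ,  46.3 ]), array([ -0. , -37.7,  -0. ]))
```

View pics/s2.png

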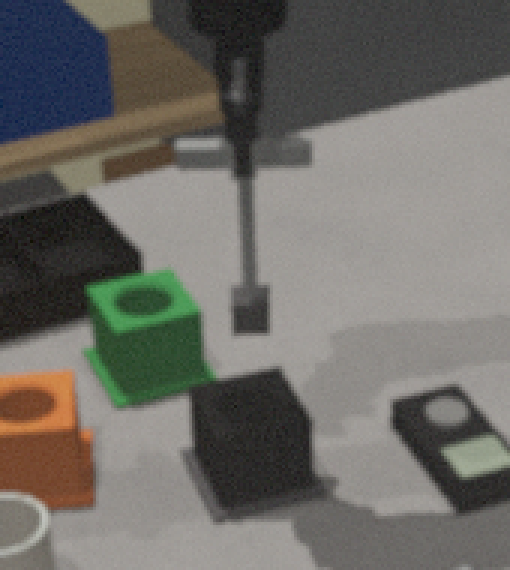

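View pics/t2.png

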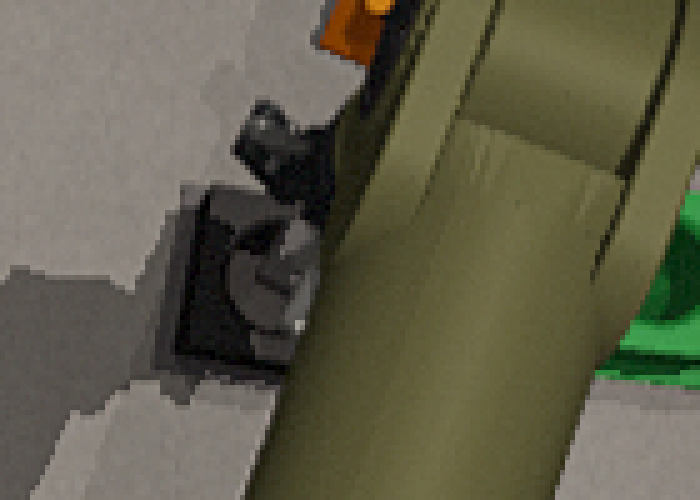

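The key hangs in the grip; the crossbar spans about cols 175–312 and the block is centred at (251,310) in the crop. I'll check it for tilt and offset.

```bash
python3 - <<'E'
from h import *
s=st()
c=np.array([.511,-.2467,.3186+.0187])
u=np.array([np.cos(np.radians(-27.7)),np.sin(np.radians(-27.7)),0])
f=lambda X:np.round((proj('scene',X)-[180,60])*3+1,1)
print('bar',f(c),'ends',f(c+.055*u),f(c-.055*u),'shaft mid',f(c-[0,0,.09]),'block c',f(c-[0,0,.15]),'bottom',f(c-[0,0,.165]))
import cv2
im=cv2.imread('pics/s2.png')[110:350,150:340]; cv2.imwrite('pics/s2b.png',cv2.resize(im,None,fx=3,fy=2.5))
E
```

```text
t4.00 [ 0.5108 -0.2468  0.3181] [-89.97   0.11 -27.74] F [-0.2  0.3 -4.3] T [-0.01 -0.05  0.07] g0.178
bar [244.3 150.7] ends [175.9 152.3] [312.6 149. ] shaft mid [248.2 247.7] block c [250.6 307.8] bottom [251.1 322.2]
```

View pics/s2b.png

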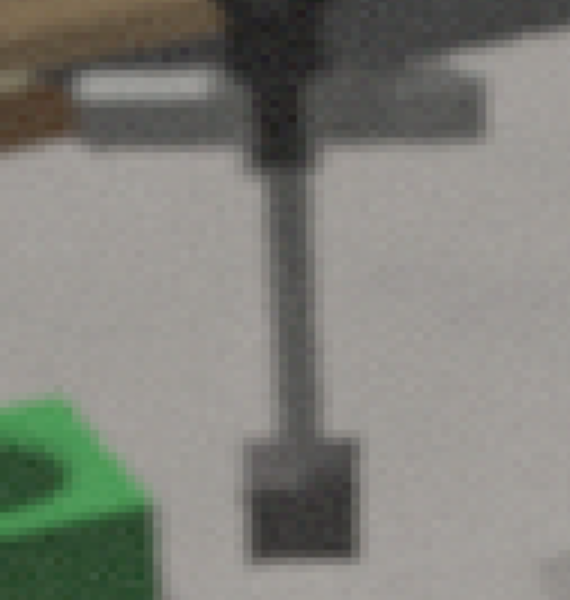

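The predicted and seen key positions agree within a pixel, so it is vertical and centred in the grip. In the pre-move crop one stem corner sat at (335,245) with the centre at (378,348). That puts the flats at roughly -22° world yaw, so I'll start the search near there.

Request:
{"fn": "step_arm", "kwargs": {"steps": [[0,-0.8,0,1.5,0,0,0],[0,-2,0,4.5,0,-2,0],[0,-3.8,0,8.5,0,-4,0],[0,-5.6,0,12.5,0,-6,0],[0,-7.4,0,16.5,0,-8,0],[0,-9.2,0,20.5,0,-10,0],[0,-11,0,24.5,0,-12,0],[0,-12.8,0,28.5,0,-14,0],[0,-14.6,0,32.5,0,-16,0],[0,-16.4,0,36.5,0,-18,0],[0,-18.2,0,40.5,0,-18,0],[0,-19.8,0,44,0,-18,0]]}}

```text
time: 5.0
ee_pos: [0.5383, 0.22, 0.3174]
tool_rot: [-1.571, 0.003, -0.17]
contact_force: [1.1, 0.8, -3.6]
grip_width: 0.174
```

```bash
python3 - <<'E'
from h import *
st();print(row(.542,.26,.315,-10))
E
```

```text
t5.00 [0.5383 0.22   0.3174] [-90.01   0.18  -9.75] F [ 1.1  0.8 -3.6] T [ 0.01 -0.13  0.06] g0.174
(array([-0.32,  0.24,  4.  ]), array([ 0. ,  0.2, -0.2]))
```

Request:
{"fn": "step_arm", "kwargs": {"steps": [[0,-0.3,0,2.5,0,0,0],[0,-0.3,0.2,4,0,0,0],[0,-0.3,0.2,4,0,0,-0.2],[0,-0.3,1.5,4,0,0,-0.2],[0,-0.3,2.2,4,0,0,-0.2],[0,-0.3,2.2,4,0,0,-0.2],[0,-0.3,2.2,4,0,0,-0.2]]}}

```text
time: 5.58
ee_pos: [0.542, 0.2578, 0.294]
tool_rot: [-1.573, 0.001, -0.173]
contact_force: [-0.1, -0.9, -3.2]
grip_width: 0.175
```

```bash
python3 - <<'E'
from h import *
import cv2
s=st();print(row(.542,.26,.215,-10))
b=np.array(s['ee_pos'])+[0,0,.0187-.165]
f=lambda X:np.round((proj('scene',X)-[270,240])*4+1,1)
print('block bottom',f(b),'block top',f(b+[0,0,.03]))
cv2.imwrite('pics/s3.png',viewer.read_camera('scene')[240:380,270:430].repeat(4,0).repeat(4,1))
E
```

```text
t5.58 [0.542  0.2578 0.294 ] [-9.014e+01  7.000e-02 -9.900e+00] F [-0.1 -0.9 -3.2] T [ 0.01 -0.06  0.01] g0.175
(array([-0.03,  7.9 ,  0.24]), array([ 0.1,  0.1, -0.1]))
block bottom [405.2 265.9] block top [411.6 224.1]
```

View pics/s3.png

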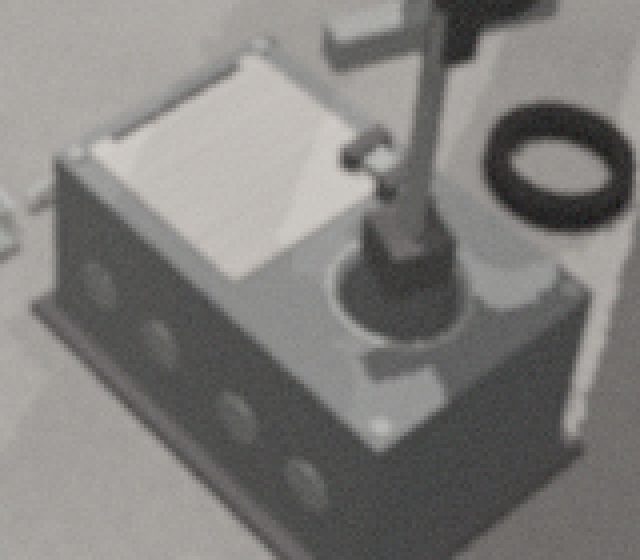

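The block (centre ~(408,255) in the crop) hangs over the mouth (centre ~(398,288)), lying where it is predicted. I'll descend into the shaft, stopping just above the stem.

Request:
{"fn": "step_arm", "kwargs": {"steps": [[0,0,1,0.15,0,0,0],[0,0,2.5,0.15,0,0,0],[0,0,4,0.15,0,0,0],[0,0,5.5,0.15,0,0,0],[0,0,7,0.15,0,0,0],[0,0,8.5,0.15,0,0,0],[0,0,9.3,0.15,0,0,0],[0,0,9.5,0.15,0,0,0],[0,0,9.6,0.15,0,0,0],[0,0,9.6,0.15,0,0,0]]}}

```text
time: 6.47
ee_pos: [0.543, 0.2598, 0.1995]
tool_rot: [-1.572, -0.001, -0.173]
contact_force: [0.3, -0.4, -5.0]
grip_width: 0.177
```

```bash
python3 - <<'E'
from h import *
s=st();print(row(.542,.2595,.1903,-10))
E
```

```text
t6.47 [0.543  0.2598 0.1995] [-9.004e+01 -5.000e-02 -9.910e+00] F [ 0.3 -0.4 -5. ] T [ 0.03 -0.01 -0.03] g0.177
(array([-0.09,  0.92, -0.04]), array([0. , 0.1, 0. ]))
```

Request:
{"fn": "step_arm", "kwargs": {"steps": [[0,-0.05,0.5,0,0,0,0],[0,-0.05,0.8,0,0,0,0],[0,-0.05,0.9,0,0,0,0],[0,-0.05,0.95,0,0,0,0],[0,-0.05,1.0,0,0,0,0],[0,-0.05,1.05,0,0,0,0],[0,-0.05,1.05,0,0,0,0]]}}

```text
time: 7.05
ee_pos: [0.5427, 0.26, 0.1895]
tool_rot: [-1.571, -0.001, -0.173]
contact_force: [-0.9, -1.0, -0.5]
grip_width: 0.178
```

```bash
python3 - <<'E'
from h import *
s=st()
E
```

```text
t7.05 [0.5427 0.26   0.1895] [-9.003e+01 -8.000e-02 -9.900e+00] F [-0.9 -1.  -0.5] T [-0.2   0.26 -0.05] g0.178
```

There is light contact (about 4 N) at bottom height 0.043, with lateral push toward -x,-y. I'll shift about 1 mm that way and sweep clockwise under light pressure.

Request:
{"fn": "step_arm", "kwargs": {"steps": [[0,-0.08,0,-0.12,0,0,0],[0,-0.08,0.05,-0.12,0,-1,0],[0,-0.08,0.1,-0.12,0,1,0],[0,-0.08,0.1,-0.12,0,3,0],[0,-0.08,0.1,-0.12,0,5,0],[0,-0.08,0.1,-0.12,0,7,0]]}}

```text
time: 7.55
ee_pos: [0.5423, 0.2593, 0.1895]
tool_rot: [-1.57, -0.003, -0.296]
contact_force: [-0.2, 0.0, 0.4]
grip_width: 0.179
```

```bash
python3 - <<'E'
from h import *
s=st()
E
```

```text
t7.55 [0.5423 0.2593 0.1895] [-89.95  -0.18 -16.95] F [-0.2  0.   0.4] T [ 0.01 -0.08  0.06] g0.179
```

Request:
{"fn": "step_arm", "kwargs": {"steps": [[0,0,0.1,0,0,2,0],[0,0,0.15,0,0,4,0],[0,0,0.15,0,0,6,0],[0,0,0.15,0,0,8,0],[0,0,0.15,0,0,9,0]]}}

```text
time: 7.97
ee_pos: [0.5432, 0.2597, 0.1894]
tool_rot: [-1.568, -0.005, -0.454]
contact_force: [-0.4, -0.1, 3.0]
grip_width: 0.177
```

```bash
python3 - <<'E'
from h import *
s=st()
E
```

```text
t7.97 [0.5432 0.2597 0.1894] [-89.83  -0.28 -25.99] F [-0.4 -0.1  3. ] T [-0.24  0.11  0.06] g0.177
```

Request:
{"fn": "step_arm", "kwargs": {"steps": [[0,-0.05,0.1,-0.05,0,2,0],[0,-0.05,0.1,-0.05,0,4,0],[0,-0.05,0.1,-0.05,0,6,0],[0,-0.05,0.1,-0.05,0,8,0],[0,-0.05,0.1,-0.05,0,9,0]]}}

```text
time: 8.38
ee_pos: [0.5433, 0.2594, 0.1895]
tool_rot: [-1.566, -0.006, -0.612]
contact_force: [0.3, 0.2, 4.0]
grip_width: 0.177
```

```bash
python3 - <<'E'
from h import *
s=st()
E
```

```text
t8.38 [0.5433 0.2594 0.1895] [-89.71  -0.35 -35.05] F [0.3 0.2 4. ] T [-0.39 -0.01  0.09] g0.177
```

Request:
{"fn": "step_arm", "kwargs": {"steps": [[0,-0.05,0,-0.05,-0.3,2,0.2],[0,-0.05,0.05,-0.05,-0.3,4,0.2],[0,-0.05,0.05,-0.05,-0.3,6,0.2],[0,-0.05,0.05,-0.05,-0.3,8,0.2],[0,-0.05,0.05,-0.05,-0.3,10,0.2],[0,-0.05,0.05,-0.05,-0.3,10,0.2]]}}

```text
time: 8.88
ee_pos: [0.543, 0.2595, 0.1895]
tool_rot: [-1.569, -0.003, -0.786]
contact_force: [0.1, -0.9, 1.4]
grip_width: 0.177
```

```bash
python3 - <<'E'
from h import *
s=st()
E
```

```text
t8.88 [0.543  0.2595 0.1895] [-89.9   -0.16 -45.06] F [ 0.1 -0.9  1.4] T [-0.13 -0.09 -0.01] g0.177
```

Bottom height is now about 0.042, so the cone is inside the socket and it rests on the square's corners. My push-down targets were only about 1 mm, too shallow to show a drop clearly, so I'll sweep back with about 3 mm.

Request:
{"fn": "step_arm", "kwargs": {"steps": [[0,0,0.2,0,0,-2,0],[0,0,0.3,0,0,-4,0],[0,0,0.3,0,0,-6,0],[0,0,0.3,0,0,-8,0],[0,0,0.3,0,0,-10,0],[0,0,0.3,0,0,-12,0]]}}

```text
time: 9.38
ee_pos: [0.5437, 0.2603, 0.1892]
tool_rot: [-1.567, -0.005, -0.574]
contact_force: [-2.5, -1.4, 13.1]
grip_width: 0.177
```

```bash
python3 - <<'E'
from h import *
s=st()
E
```

```text
t9.38 [0.5437 0.2603 0.1892] [-89.81  -0.27 -32.88] F [-2.5 -1.4 13.1] T [-0.49  0.75 -0.12] g0.177
```

Request:
{"fn": "step_arm", "kwargs": {"steps": [[0,-0.07,0.1,-0.17,0,-2,0],[0,-0.07,0.2,-0.17,0,-4,0],[0,-0.07,0.2,-0.17,0,-6,0],[0,-0.07,0.2,-0.17,0,-8,0],[0,-0.07,0.2,-0.17,0,-10,0],[0,-0.07,0.2,-0.17,0,-12,0]]}}

```text
time: 9.88
ee_pos: [0.5426, 0.2602, 0.1893]
tool_rot: [-1.567, -0.007, -0.361]
contact_force: [-1.2, -0.9, 8.4]
grip_width: 0.175
```

```bash
python3 - <<'E'
from h import *
s=st()
E
```

```text
t9.88 [0.5426 0.2602 0.1893] [-89.78  -0.39 -20.69] F [-1.2 -0.9  8.4] T [-0.37  0.63 -0.1 ] g0.175
```

Request:
{"fn": "step_arm", "kwargs": {"steps": [[0,-0.06,0.1,-0.17,-0.2,0,0.4],[0,-0.06,0.2,-0.17,-0.2,-2,0.4],[0,-0.06,0.2,-0.17,-0.2,-4,0.4],[0,-0.06,0.2,-0.17,-0.2,-6,0.4],[0,-0.06,0.2,-0.17,-0.2,-8,0.4],[0,-0.06,0.2,-0.17,-0.2,-10,0.4]]}}

```text
time: 10.38
ee_pos: [0.5423, 0.2597, 0.1893]
tool_rot: [-1.569, -0.002, -0.184]
contact_force: [-1.2, -0.4, 8.8]
grip_width: 0.177
```

```bash
python3 - <<'E'
from h import *
s=st()
E
```

```text
t10.38 [0.5423 0.2597 0.1893] [-89.9   -0.14 -10.53] F [-1.2 -0.4  8.8] T [-0.2   0.21 -0.09] g0.177
```

Request:
{"fn": "step_arm", "kwargs": {"steps": [[0,-0.05,0.1,-0.05,0,-2,0],[0,-0.05,0.2,-0.05,0,-4,0.2],[0,-0.05,0.2,-0.05,0,-6,0.2],[0,-0.05,0.2,-0.05,0,-8,0.2],[0,-0.05,0.2,-0.05,0,-10,0.2],[0,-0.05,0.2,-0.05,0,-12,0.2],[0,-0.05,0.2,-0.05,0,-14,0.2]]}}

```text
time: 10.97
ee_pos: [0.5423, 0.2599, 0.1891]
tool_rot: [-1.569, -0.001, 0.063]
contact_force: [-0.3, -0.6, 8.0]
grip_width: 0.18
```

```bash
python3 - <<'E'
from h import *
s=st()
E
```

```text
t10.97 [0.5423 0.2599 0.1891] [-8.988e+01 -8.000e-02  3.630e+00] F [-0.3 -0.6  8. ] T [-0.41  0.33 -0.1 ] g0.180
```

Request:
{"fn": "step_arm", "kwargs": {"steps": [[0,-0.05,0.1,-0.1,0,-2,0],[0,-0.05,0.2,-0.1,0,-4,0],[0,-0.05,0.2,-0.1,0,-6,0],[0,-0.05,0.2,-0.1,0,-8,0],[0,-0.05,0.2,-0.1,0,-10,0],[0,-0.05,0.2,-0.1,0,-12,0],[0,-0.05,0.2,-0.1,0,-14,0]]}}

```text
time: 11.55
ee_pos: [0.5421, 0.2581, 0.186]
tool_rot: [-1.569, -0.001, 0.31]
contact_force: [0.6, -0.3, -4.1]
grip_width: 0.174
```

```bash
python3 - <<'E'
from h import *
s=st()
E
```

```text
t11.55 [0.5421 0.2581 0.186 ] [-8.992e+01 -8.000e-02  1.776e+01] F [ 0.6 -0.3 -4.1] T [-0.14 -0.65 -0.  ] g0.174
```

It dropped: z fell to 0.186 with the contact force gone, at yaw about 18°. Lowering further, carefully.

Request:
{"fn": "step_arm", "kwargs": {"steps": [[0,0,0.1,0,0,0,0],[0,0,0.2,0,0,0,0],[0,0,0.3,0,0,0,0],[0,0,0.4,0,0,0,0]]}}

```text
time: 11.88
ee_pos: [0.5423, 0.2581, 0.1817]
tool_rot: [-1.569, -0.002, 0.31]
contact_force: [1.6, 0.3, -3.2]
grip_width: 0.174
```

```bash
python3 - <<'E'
from h import *
s=st()
E
```

```text
t11.88 [0.5423 0.2581 0.1817] [-89.92  -0.09  17.73] F [ 1.6  0.3 -3.2] T [ 0.11 -0.63 -0.  ] g0.174
```

Request:
{"fn": "step_arm", "kwargs": {"steps": [[0,0.06,0.1,0,0,0,0],[0,0.06,0.2,0,0,0,0],[0,0.06,0.3,0,0,0,0],[0,0.06,0.4,0,0,0,0],[0,0.06,0.45,0,0,0,0],[0,0.06,0.45,0,0,0,0]]}}

```text
time: 12.38
ee_pos: [0.5427, 0.2582, 0.177]
tool_rot: [-1.569, -0.001, 0.309]
contact_force: [1.4, 0.7, -4.8]
grip_width: 0.181
```

```bash
python3 - <<'E'
from h import *
s=st()
E
```

```text
t12.38 [0.5427 0.2582 0.177 ] [-8.992e+01 -7.000e-02  1.773e+01] F [ 1.4  0.7 -4.8] T [-0.01 -0.37  0.04] g0.181
```

Engaged about 15 mm deep. Turning clockwise.

Request:
{"fn": "step_arm", "kwargs": {"steps": [[0,0.02,0,0,0,3,0],[0,0.02,0,0,0,6,0],[0,0.02,0,0,0,9,0],[0,0.02,0,0,0,12,0],[0,0.02,0,0,0,15,0],[0,0.02,0,0,0,18,0]]}}

```text
time: 12.88
ee_pos: [0.5428, 0.2581, 0.1768]
tool_rot: [-1.57, -0.001, -0.007]
contact_force: [1.5, -1.0, -4.5]
grip_width: 0.177
```

```bash
python3 - <<'E'
from h import *
s=st()
E
```

```text
t12.88 [0.5428 0.2581 0.1768] [-8.993e+01 -4.000e-02 -3.900e-01] F [ 1.5 -1.  -4.5] T [-0.07 -0.47  0.13] g0.177
```

Reaction torque of 0.13 N·m means the stem is turning. Continuing.

Request:
{"fn": "step_arm", "kwargs": {"steps": [[0,0.03,0,0,0,3,0],[0,0.03,0,0,0,6,0],[0,0.04,0,0,0,9,0],[0,0.04,0,0.01,0,12,0],[0,0.04,0,0.01,0,15,0],[0,0.04,0,0.02,0,18,0],[0,0.04,0,0.02,0,21,0],[0,0.04,0,0.02,0,24,0],[0,0.04,0,0.02,0,27,0],[0,0.04,0,0.02,0,30,0]]}}

```text
time: 13.72
ee_pos: [0.5431, 0.2579, 0.1768]
tool_rot: [-1.57, -0.0, -0.533]
contact_force: [0.1, -1.0, -3.1]
grip_width: 0.173
```

```bash
python3 - <<'E'
from h import *
s=st()
E
```

```text
t13.72 [0.5431 0.2579 0.1768] [-8.997e+01 -1.000e-02 -3.052e+01] F [ 0.1 -1.  -3.1] T [-0.27 -0.3   0.08] g0.173
```

Request:
{"fn": "step_arm", "kwargs": {"steps": [[0,0.02,0,-0.03,0,3,0],[0,0.02,0,-0.03,0,6,0],[0,0.02,0,-0.03,0,9,0],[0,0.02,0,-0.03,0,12,0],[0,0.02,0,-0.03,0,15,0],[0,0.02,0,-0.03,0,18,0],[0,0.02,0,-0.03,0,21,0],[0,0.02,0,-0.03,0,24,0],[0,0.02,0,-0.03,0,27,0],[0,0.02,0,-0.03,0,30,0]]}}

```text
time: 14.55
ee_pos: [0.543, 0.2574, 0.1768]
tool_rot: [-1.571, -0.0, -1.058]
contact_force: [1.5, -0.6, -3.1]
grip_width: 0.176
```

```bash
python3 - <<'E'
from h import *
s=st()
import cv2
cv2.imwrite('pics/s4.png',viewer.read_camera('scene')[240:380,270:430].repeat(4,0).repeat(4,1))
E
```

```text
t14.55 [0.543  0.2574 0.1768] [-9.000e+01 -2.000e-02 -6.064e+01] F [ 1.5 -0.6 -3.1] T [-0.25 -0.31  0.09] g0.176
```

View pics/s4.png

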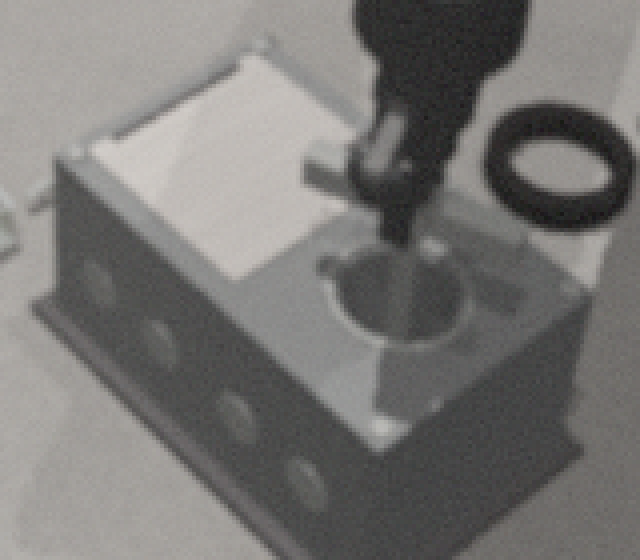

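The bright bolt end is now at about (432,247), so it is sliding as the stem turns. Approaching the stop in small steps and watching the torque.

Request:
{"fn": "step_arm", "kwargs": {"steps": [[0,0.02,0,0,0,2,0],[0,0.02,0,0,0,4,0],[0,0.02,0,0,0,6,0],[0,0.02,0,0,0,8,0],[0,0.02,0,0,0,9,0]]}}

```text
time: 15.02
ee_pos: [0.543, 0.2572, 0.1767]
tool_rot: [-1.571, -0.001, -1.218]
contact_force: [1.8, -0.7, -2.7]
grip_width: 0.176
```

```bash
python3 - <<'E'
from h import *
s=st()
E
```

```text
t15.02 [0.543  0.2572 0.1767] [-9.001e+01 -3.000e-02 -6.978e+01] F [ 1.8 -0.7 -2.7] T [-0.16 -0.29  0.08] g0.176
```

Request:
{"fn": "step_arm", "kwargs": {"steps": [[0,0,0,0,0,2,0],[0,0,0,0,0,4,0],[0,0,0,0,0,5,0]]}}

```text
time: 15.27
ee_pos: [0.5429, 0.2572, 0.1767]
tool_rot: [-1.571, -0.001, -1.305]
contact_force: [1.5, 0.1, -2.7]
grip_width: 0.178
```

Request:
{"fn": "step_arm", "kwargs": {"steps": [[0,0,0,0,0,1.5,0],[0,0,0,0,0,3,0],[0,0,0,0,0,4,0]]}}

```text
time: 15.52
ee_pos: [0.5429, 0.2571, 0.1767]
tool_rot: [-1.571, -0.001, -1.375]
contact_force: [1.6, 0.3, -4.7]
grip_width: 0.176
```

```bash
python3 - <<'E'
from h import *
s=st()
E
```

```text
t15.52 [0.5429 0.2571 0.1767] [-9.002e+01 -5.000e-02 -7.880e+01] F [ 1.6  0.3 -4.7] T [-0.16 -0.34  0.11] g0.176
```

Request:
{"fn": "step_arm", "kwargs": {"steps": [[0,0,0,0,0,1.5,0],[0,0,0,0,0,3,0],[0,0,0,0,0,3,0]]}}

```text
time: 15.77
ee_pos: [0.5428, 0.2571, 0.1768]
tool_rot: [-1.571, -0.001, -1.428]
contact_force: [0.8, -0.1, -3.7]
grip_width: 0.177
```

```bash
python3 - <<'E'
from h import *
s=st()
E
```

```text
t15.77 [0.5428 0.2571 0.1768] [-9.002e+01 -6.000e-02 -8.181e+01] F [ 0.8 -0.1 -3.7] T [-0.18 -0.37 -0.01] g0.177
```

Request:
{"fn": "step_arm", "kwargs": {"steps": [[0,0,0,0,0,1.5,0],[0,0,0,0,0,3,0]]}}

```text
time: 15.93
ee_pos: [0.5428, 0.2571, 0.1767]
tool_rot: [-1.571, -0.001, -1.48]
contact_force: [0.6, -0.3, -3.9]
grip_width: 0.173
```

```bash
python3 - <<'E'
from h import *
s=st()
E
```

```text
t15.93 [0.5428 0.2571 0.1767] [-9.002e+01 -6.000e-02 -8.479e+01] F [ 0.6 -0.3 -3.9] T [-0.15 -0.36  0.1 ] g0.173
```

Request:
{"fn": "step_arm", "kwargs": {"steps": [[0,0,0,0,0,1.5,0],[0,0,0,0,0,3,0]]}}

```text
time: 16.1
ee_pos: [0.5427, 0.2571, 0.1767]
tool_rot: [-1.571, -0.001, -1.532]
contact_force: [-0.2, -0.4, -3.7]
grip_width: 0.175
```

```bash
python3 - <<'E'
from h import *
s=st()
E
```

```text
t16.10 [0.5427 0.2571 0.1767] [-9.002e+01 -8.000e-02 -8.775e+01] F [-0.2 -0.4 -3.7] T [-0.23 -0.34  0.88] g0.175
```

Torque jumped to 0.88 N·m, so the stop is reached. That was a larger peak than I intended; I'm backing off at once.

Request:
{"fn": "step_arm", "kwargs": {"steps": [[0,0,0,0,0,-3,0],[0,0,0,0,0,-5,0],[0,0,0,0,0,-6,0]]}}

```text
time: 16.35
ee_pos: [0.5424, 0.2572, 0.1764]
tool_rot: [-1.572, -0.001, -1.425]
contact_force: [0.5, -1.2, -4.2]
grip_width: 0.172
```

```bash
python3 - <<'E'
from h import *
s=st()
import cv2
cv2.imwrite('pics/s5.png',viewer.read_camera('scene')[240:380,270:430].repeat(4,0).repeat(4,1))
E
```

```text
t16.35 [0.5424 0.2572 0.1764] [-9.007e+01 -7.000e-02 -8.165e+01] F [ 0.5 -1.2 -4.2] T [-0.07 -0.17 -0.06] g0.172
```

View pics/s5.png

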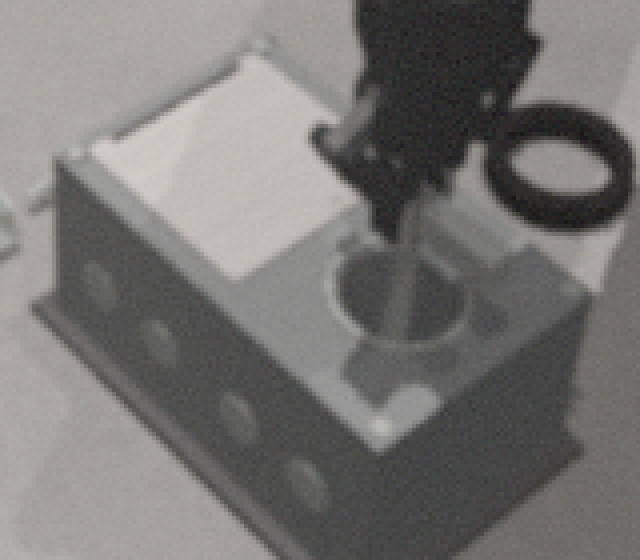

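Neutral torque now. Drawing the key straight up.

Request:
{"fn": "step_arm", "kwargs": {"steps": [[0,0,-0.3,0,0,0,0],[0,0,-0.8,0,0,0,0],[0,0,-1.3,0,0,0,0],[0,0,-1.8,0,0,0,0],[0,0,-2.5,0,0,0,0],[0,0,-4,0,0,0,0],[0,0,-6,0,0,0,0],[0,0,-8,0,0,0,0],[0,0,-10.5,0,0,0,0],[0,0,-13,0,0,0,0],[0,0,-14.5,0,0,0,0],[0,0,-14.5,0,0,0,0]]}}

```text
time: 17.4
ee_pos: [0.5436, 0.2588, 0.3263]
tool_rot: [-1.565, 0.001, -1.425]
contact_force: [0.5, 0.2, -3.5]
grip_width: 0.18
```

```bash
python3 - <<'E'
from h import *
s=st();print(row(.512,-.247,.318,-27.7))
import cv2
cv2.imwrite('pics/s6.png',viewer.read_camera('scene')[200:380,260:430].repeat(3,0).repeat(3,1))
cv2.imwrite('pics/t6.png',viewer.read_camera('top')[165:255,110:230].repeat(6,0).repeat(6,1))
E
```

```text
t17.40 [0.5436 0.2588 0.3263] [-8.968e+01  5.000e-02 -8.164e+01] F [ 0.5  0.2 -3.5] T [-0.   -0.09  0.01] g0.180
(array([ 49.58,   0.73, -10.48]), array([ -0.3, -53.9,   0.1]))
```

View pics/s6.png

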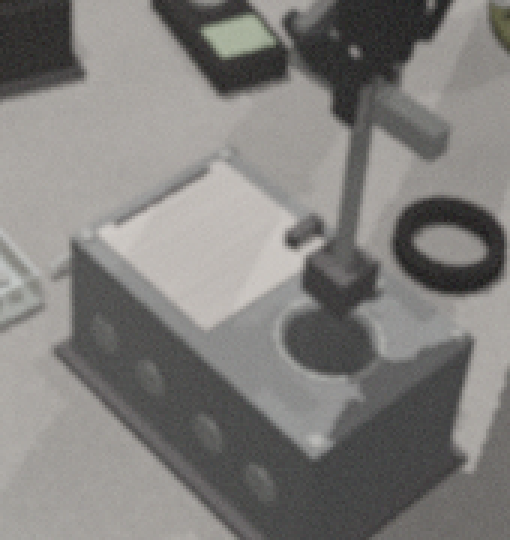

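View pics/t6.png

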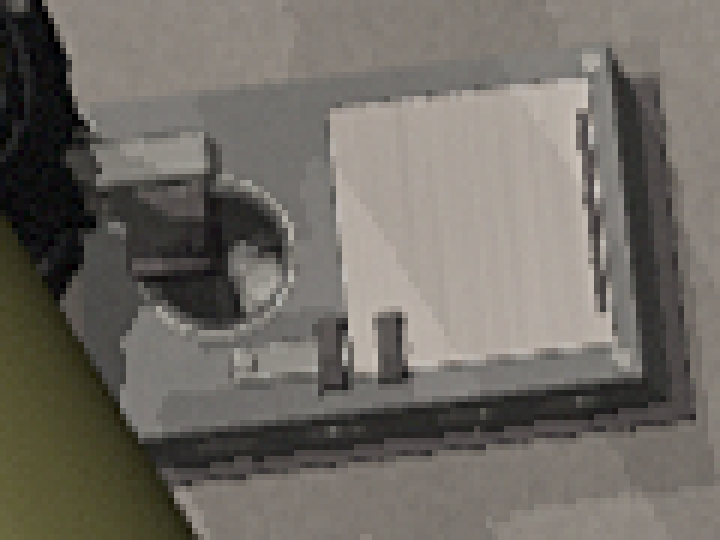

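The bolt's left end went from col 292 to 232 in the same crop: 10 px, about 26 mm. That agrees with the full 25 mm draw. Now back to the holder.

Request:
{"fn": "step_arm", "kwargs": {"steps": [[0,1.5,0,-0.3,0,-4,0],[0,4.5,0,-0.9,0,-9,0],[0,8.5,0,-1.8,0,-14,0],[0,12.5,0,-2.6,-0.3,-19,0],[0,16.5,0,-3.5,-0.3,-24,0],[0,20.5,0,-4.3,-0.3,-29,0],[0,24.5,0,-5.2,-0.3,-34,0],[0,28.5,0,-6,-0.3,-39,0],[0,32.5,0,-6.9,-0.3,-44,0],[0,36.5,0,-7.7,-0.3,-49,0],[0,40.5,0,-8.6,-0.3,-54,0],[0,44.5,0,-9.4,-0.3,-54,0]]}}

```text
time: 18.5
ee_pos: [0.5123, -0.198, 0.3204]
tool_rot: [-1.577, 0.005, -0.479]
contact_force: [0.9, 0.1, -3.7]
grip_width: 0.181
```

```bash
python3 - <<'E'
from h import *
s=st();print(row(.5124,-.2472,.31,-27.7))
E
```

```text
t18.50 [ 0.5123 -0.198   0.3204] [-90.36   0.31 -27.44] F [ 0.9  0.1 -3.7] T [-0.   -0.15  0.06] g0.181
(array([ 2.28,  1.05, -4.36]), array([ 0.4,  0.3, -0.3]))
```

Request:
{"fn": "step_arm", "kwargs": {"steps": [[0,1.4,0,-2.6,0.4,0.3,-0.3],[0,2.2,0,-4.2,0.4,0.3,-0.3],[0,2.3,0,-4.4,0.4,0.3,-0.3],[0,2.3,0,-4.4,0.4,0.3,-0.3],[0,2.3,0,-4.4,0.4,0.3,-0.3],[0,2.3,0,-4.4,0.4,0.3,-0.3]]}}

```text
time: 19.0
ee_pos: [0.5127, -0.2454, 0.3198]
tool_rot: [-1.569, 0.002, -0.481]
contact_force: [0.7, -0.4, -4.3]
grip_width: 0.178
```

```bash
python3 - <<'E'
from h import *
import cv2
s=st();print(row(.5124,-.2472,.158,-27.7,s))
c=np.array(s['ee_pos'])+[0,0,.0187]
u=np.array([np.cos(np.radians(-27.7)),np.sin(np.radians(-27.7)),0])
f=lambda X:np.round((proj('scene',X)-[200,60])*4+1,1)
print('bar',f(c),'ends',f(c+.055*u),f(c-.055*u),'block c',f(c-[0,0,.15]))
cv2.imwrite('pics/s7.png',viewer.read_camera('scene')[80:230,200:330].repeat(4,0).repeat(4,1))
E
```

```text
t19.00 [ 0.5127 -0.2454  0.3198] [-89.91   0.1  -27.58] F [ 0.7 -0.4 -4.3] T [ 0.06 -0.05 -0.02] g0.178
(array([ 0.08, 16.18, -0.2 ]), array([-0.1,  0.1, -0.1]))
bar [243.7 200.2] ends [152.4 202.4] [335. 198.] block c [252.2 410.1]
```

View pics/s7.png

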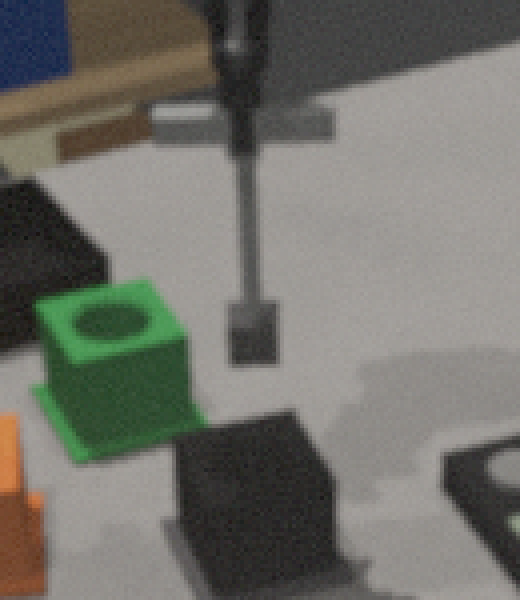

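The bar (ends 152–335) and block (252,332) match the prediction, so the key still hangs straight. Lowering into the holder.

Request:
{"fn": "step_arm", "kwargs": {"steps": [[0,0.1,1.5,-0.2,0,0,0],[0,0.1,3.5,-0.2,0,0,0],[0,0.1,5.5,-0.2,0,0,0],[0,0.1,7.5,-0.2,0,0,0],[0,0.1,9.5,-0.2,0,0,0],[0,0.1,11.5,-0.2,0,0,0],[0,0.1,13,-0.2,0,0,0],[0,0.1,14.5,-0.2,0,0,0],[0,0.1,15.3,-0.2,0,0,0],[0,0.1,15.8,-0.2,0,0,0],[0,0.1,16,-0.2,0,0,0],[0,0.1,16,-0.2,0,0,0]]}}

```text
time: 20.05
ee_pos: [0.513, -0.2472, 0.1604]
tool_rot: [-1.57, 0.001, -0.481]
contact_force: [-0.3, -0.2, -4.1]
grip_width: 0.174
```

```bash
python3 - <<'E'
from h import *
s=st()
E
```

```text
t20.05 [ 0.513  -0.2472  0.1604] [-8.993e+01  4.000e-02 -2.753e+01] F [-0.3 -0.2 -4.1] T [-0.05 -0.01  0.04] g0.174
```

Request:
{"fn": "step_arm", "kwargs": {"steps": [[0,0,0.2,0,0,0,0],[0,0,0.35,0,0,0,0],[0,0,0.45,0,0,0,0],[0,0,0.5,0,0,0,0],[0,0,0.55,0,0,0,0],[0,0,0.55,0,0,0,0]]}}

```text
time: 20.55
ee_pos: [0.5133, -0.2474, 0.1557]
tool_rot: [-1.57, -0.0, -0.481]
contact_force: [-1.4, 0.0, -0.5]
grip_width: 0.176
```

```bash
python3 - <<'E'
from h import *
s=st()
E
```

```text
t20.55 [ 0.5133 -0.2474  0.1557] [-8.993e+01 -1.000e-02 -2.754e+01] F [-1.4  0.  -0.5] T [0.09 0.21 0.01] g0.176
```

It's down on the floor of the well: z 0.1557 against 0.1556 at pick-up, with the weight taken off. Releasing.

Request:
{"fn": "step_arm", "kwargs": {"steps": [[0.3,0,0,0,0,0,0],[0.5,0,0,0,0,0,0],[0.8,0,0,0,0,0,0],[1,0,0,0,0,0,0],[1,0,0,0,0,0,0],[1,0,0,0,0,0,0],[1,0,-1.5,0,0,0,0],[1,0,-4,0,0,0,0],[1,0,-7,0,0,0,0],[1,0,-10,0,0,0,0],[1,0,-13,0,0,0,0],[1,0,-14,0,0,0,0]]}}

```text
time: 21.55
ee_pos: [0.5149, -0.2481, 0.3008]
tool_rot: [-1.57, -0.008, -0.481]
contact_force: [0.4, 0.3, 0.7]
grip_width: 0.995
```

```bash
python3 - <<'E'
from h import *
import cv2
s=st()
cv2.imwrite('pics/s8.png',viewer.read_camera('scene'));cv2.imwrite('pics/t8.png',viewer.read_camera('top'))
E
```

```text
t21.55 [ 0.5149 -0.2481  0.3008] [-89.94  -0.43 -27.53] F [0.4 0.3 0.7] T [ 0.03 -0.01  0.06] g0.995
```

View pics/s8.png

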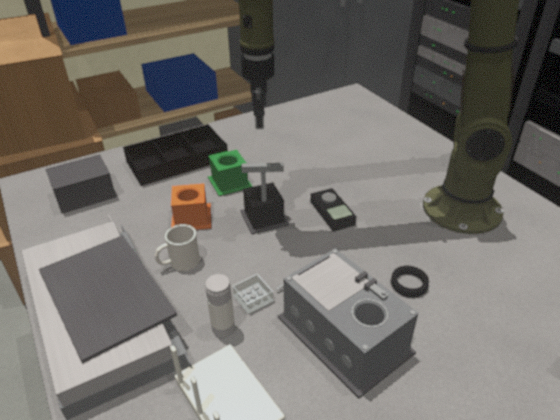

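View pics/t8.png

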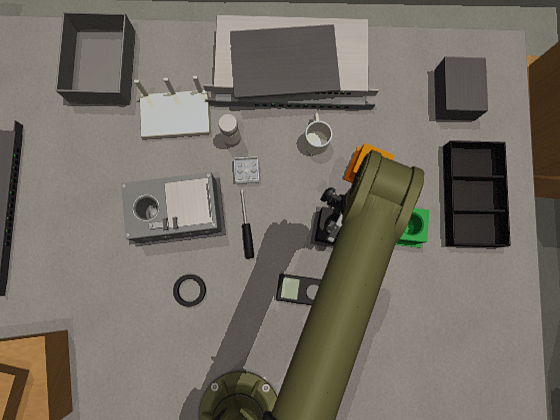

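Key stands in the holder with its bar at (262,168), as at the start, and the bystanders are unmoved. One last precise check of the bolt's stroke.

```bash
python3 - <<'E'
from h import *
import cv2
a=cv2.imread('pics/top0.png');b=cv2.imread('pics/t8.png')
o=np.vstack([cv2.resize(i[208:240,135:190],None,fx=10,fy=9,interpolation=cv2.INTER_CUBIC) for i in(a,b)])
cv2.imwrite('pics/bolt.png',o)
s0=cv2.imread('pics/scene0.png');s8=cv2.imread('pics/s8.png')
cv2.imwrite('pics/key.png',np.hstack([cv2.resize(i[150:240,225:305],None,fx=4.5,fy=4.5) for i in(s0,s8)]))
E
```

```text
(no output)
```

View pics/bolt.png

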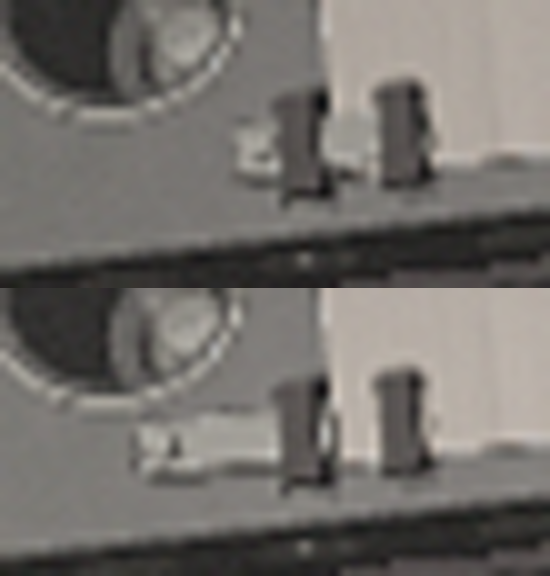

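View pics/key.png

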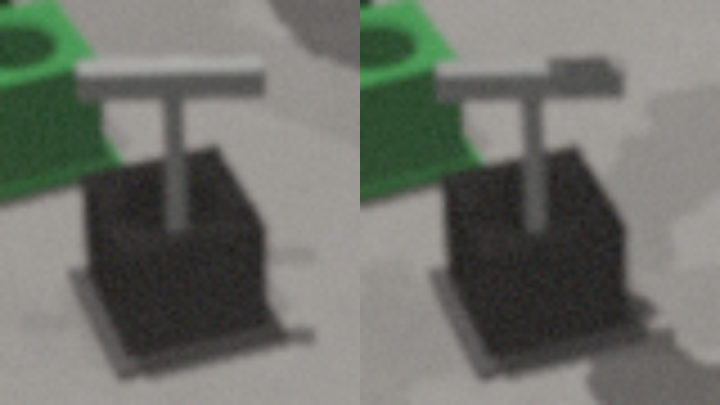

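The bolt end moved from 237 to 137 in the crop (10 px, about 26 mm), and the key stands exactly as at the start. Handing in.

```bash
python3 -c "
from rig import order
print(order.sign_off())"
```

```text
the job is handed in; nothing more can be done
None
```

The stem is turned clockwise to its stop, the lid bolt is drawn back, and the key is standing in its holder again, let go. I handed the job in at about 21.7 s of the 72 s allowed.

- **Finding the square:** I felt for it with mostly 4–17 N of pressure. The first sweeps found nothing; it dropped at about 18° yaw. My guess from the picture (about -22°) was wrong.
- **Bolt:** in the top camera its end moved 10 px, about 26 mm, which agrees with the full 25 mm to within 1 px (2.6 mm).
- **Key:** it came down on the holder floor at the same height as at pick-up (0.1557 m against 0.1556 m). It looks the same as at the start in the scene view.
- **Rest of the bench:** the other objects look unmoved in the last pictures, though the arm partly hid the meter and the orange and green holders in the top view. The gripper was open and clear, with no contact force beyond noise.

**One doubtful point:** when the stem met its stop, the reaction torque briefly reached 0.88 N·m before I backed off. By my estimate that could mean about 80 N summed over the socket's contacts, which would be over the 60 N limit. I could not measure that force directly.

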